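# Feed a sauce capsule into the bento tin and hold the gate at the mark

## Robot

A 6-joint arm with a two-finger parallel gripper is mounted at the origin on the work surface. World frame = base frame: x ahead of the robot, y to its left, z up, the work surface at z = 0. Lengths are in m, angles in rad, forces in N, time in s.
With the tool pointing down it reaches from about 0.375 to 0.975 m from the base axis. Payload 3.8 kg.
Tool frame: the origin (TCP) lies midway between the tips of the shut fingers; the grasp point (between the pads) lies hold_point_z behind it (hold_point_z is the distance from the TCP to the grasp point, in m); z points along the fingers, y is the line along which they close (so a half turn about z gives the same grasp; the last joint's range is limited). The gripper opens to 88 mm and grips with 3 to 60 N. Pads are 18 mm wide; open, the fingers measure 123 mm over their backs; the gripper's body (75 mm by 187 mm) begins 45 mm behind the grasp point.
Start: joints at [-1.264, 0.264, 1.604, -0, 1.274, -0.037], TCP at [0.228, -0.635, 0.211] pointing down, gripper open.
Joint ranges: [-2.63, 2.63], [-0.94, 2.18], [0.31, 2.57], [-1.31, 4.45], [0, 2.66], [-2.55, 2.55]. Speed limits (rad/s): [2.57, 2.57, 3.14, 3.14, 3.14, 3.14].

## Interface

Orientations are given as a rotation vector (axis times angle).
In Python, from rig import * gives the robot as it stands.
- The arm moves only by the tool step_arm, never from a script. Its arguments are lists of equal length, an entry for each row: "fingers": the finger opening in cm, from 0 to 8.81; "travel": the shift along the world's x, y, z in cm, a list of three; "dr": the turn, a rotation vector about the world's x, y, z in rad, a list of three. In form: {"fingers": [fingers, ...], "travel": [[x, y, z], ...], "dr": [[rx, ry, rz], ...]}. A call has 1 to 12 rows; each row shifts and turns the commanded pose from where the row before left it; what a row does not reach is not made up. A row lasts 1/10 s, in which the tool goes at most 50 mm and 8.59 degrees, less where a joint would pass 70% of its speed; a pose out of reach is approached as far as the arm can. A call is refused whole if a number of a shift passes 5 or a number of a turn 0.15, either way. A call with a gripper value outside its range is refused whole. The fingers move at their own pace and stop on an object; "grip_force" is the grip in N (left out, the last holds). Time passes only in rows, so rows that do not move let the fingers close. It gives the time, the measured TCP pose, the force, the opening and the grip force at its end, in the units of the state.
- sense(): the state, without advancing time (a new reading comes with each control period).
- snapshot(name): name is "scene" or "top"; returns (picture, depth): 420x560x3 uint8, red, green, blue; 420x560 float32, m along the optical axis (not along the pixel's ray), 0 where there is no reading.
- get_calibration(name): a dict with "camera_matrix" (3x3 intrinsics, pixels), "R" (3x3) and "t" (3): a world point X has camera coordinates R X + t. Camera axes: x right, y down, z forward; pixel columns grow to the right and rows downward; lengths in m; the calibration is good to about 2 mm. A picture is of the moment at which its call begins. get_calibration takes no time and is no camera call.
- finish_job(): hands the job in; it is judged then, once.
Trained networks look in the newest picture that a camera, given by its name, has taken for a name from the list of things; names that differ only in an ending like _2 or _b are one class to them, and where a whole thing is asked for, a point or a joint stands for the part that bears it (a point fixed in the world has none). Each returns a list of dicts, best first, with "confidence" (0 to 1); they miss things now and then, are a little off and sometimes report something else, mostly with a low value. They report only what shows in the picture. A call takes as long as a camera call. They do not tell look-alikes from the thing itself.
- boxes_of(camera, label): "extent" ([centre column, centre row, width, height] in pixels, round what is visible of it).
The state is a dict: "t": time; "joint_positions": joint angles; "qd": joint speeds; "joint_efforts": joint torques, N m; "eef_pos": TCP position; "orientation": TCP orientation; "ft_force": force on the tool from outside, world axes, zero at the start; "moment": the same for the moment, N m; "opening": finger opening in m; "grip_force": force on a finger pad.
Only numpy, scipy, OpenCV 4.12 (cv2) and the standard library are available. Lean on these libraries where they do the work, as an engineer would, in place of code of your own. Each camera call takes 0.05 s, during which the arm holds its last target. There are 200 camera calls.

## Task

Use the capsule feeder to load the green sauce capsule into the oval bento tin: with the gate still shut, press the blue spring pedal fully down to its stop so that the capsule rolls down to the yellow gate, and let the pedal come back up. Then pull the black gate handle out against its spring until the blue pointer lines up with the red mark, so that the capsule rolls into the tin, and finish still holding the handle at the mark, as the gate springs shut when let go. Let the capsule roll by itself, without touching it, and leave the tin and the other things on the bench where they are.

Things in the scene. Friction and masses are not known exactly. Their poses are not given: they have to be found in the camera images.
- feeder: Capsule feeder fixed to the bench, white base plate 340 x 410 x 8 mm. Origin: on the bench below the middle of the chute; -x is its front (pedal and handle stick out there), +y its left. The clear chute, 46 mm wide over its walls, runs along y over x = 0 and falls 8 degrees from y = +160 to y = -125 mm; wall tops 133, 112 and 93 mm above the bench at the +y end, y = 0 and the -y mouth.
- pedal (a joint): Spring pedal along the feeder's x, hinged behind the chute, rad: 0 up (rest), 0.15 down at its stop. Pressed on the middle of its blue plate it takes about 3 N to start, 6 N at the stop, and the plate sinks 43 mm; it springs back. Down, it lowers the blue finger that stops the capsule, which then rolls to the gate in about 1 s: keep it down so long.
- pedal_pad (a point): Point to press: middle of the top face of the blue pedal plate (78 mm along the feeder's x, 56 mm along y, 8 mm thick), 84 mm above the bench when up, about 41 mm when down; at x = -150, y = +70 mm of the feeder.
- gate (a joint): Spring slide of the gate, in m: 0 shut (rest), grows as the handle is pulled out straight along the feeder's -x; end of travel 0.070. The spring pulls back with 4 N when shut and about 9 N at the mark. The yellow gate plate clears the capsule's way from about 0.035 on.
- gate_grip (a point): Grip point of the gate handle, a black upright post 16 x 16 mm, square to the feeder; its top is 16 mm higher, and the slide's bar and the pointer lie more than 40 mm lower. 57 mm clear between post and chute wall. 130 mm above the bench; when shut at x = -90, y = -75 mm of the feeder.
- pointer (a point): Tip of the blue pointer, a 3 mm thick fin on the foot of the handle, reaching towards the feeder's -y; it moves with the gate. When shut at x = -90, y = -111 mm of the feeder, 86 mm above the bench.
- mark: Red mark, an upright clip 3 mm thick (x), 18 mm wide, 12 mm high, on a rail along the feeder's x at its y = -122 mm (rail top 80 mm high, x = -23 to -168 mm). Origin: middle of its underside; axes as the feeder's. It stands 38 to 56 mm further along the feeder's -x than the shut pointer: that distance is the gate value wanted. It never moves.
- capsule_center (a point): Centre of the green hard plastic sauce capsule, a ball of 30 mm diameter, 15 g. It starts in the chute, held by the stop finger of the pedal at about y = +90 mm of the feeder; waiting at the gate it is at about y = -59 mm.
- tin: Loose oval aluminium bento tin, open, 150 x 94 mm, 45 mm high, wall 2 mm; long axis = x; origin under the middle of its base. Stands in a low blue nest on the base plate below the chute mouth.
- cup: Pink hard silicone cup, 64 mm across the rim, 38 mm high, to the left of the feeder; origin under its middle. Not to be moved.
- jar: Glass spice jar with a knob grinder top, 48 mm diameter, 130 mm high, to the right of the feeder; origin under its middle. Not to be moved.
- fork: Yellow plastic fork, 150 mm long, lying flat on the left, 4 mm thick; origin under it. Not to be moved.
- spoon: Yellow plastic spoon, 140 mm long, lying flat on the left, 4 mm thick; origin under it. Not to be moved.
- tin_lid: Oval aluminium lid, 152 x 96 x 8 mm, lying on the right; origin under its middle. Not to be moved.
- chopstick_case: Dark wooden chopstick case, 180 x 28 x 20 mm, lying on the right; origin under its middle. Not to be moved.
Mind the look-alikes: they are no part of the job. What is shaped like the tin but orange or purple is not meant.

How it is judged:
By the outcome, as a careful person would: the job done as asked, in the order asked, and still so for the second after the job is handed in, while the arm keeps its last pose, push and grip.
It also fails if it takes over 45 s, if anything falls off the work surface, if the arm or the gripper's body presses on something with over 40 N, if the wrist force passes 120 N, or if a joint passes its speed limit or range.

## Working session

There is one attempt and no reset: what is moved stays moved. The work goes in short steps, Python scripts to look and compute and a tool call to move; the robot and the scene stay as the last step left them, time stands still between calls to the robot, and variables do not carry over. Pictures are saved under pics/ and viewed, at most 10 in all, crops included, and the job is handed in when it is done.

Besides the shell and the picture viewer there is one more tool, called by a JSON object that holds its "fn" and its "kwargs". step_arm: Moves the arm, as the interface text tells. Its arguments: {"type":"object","properties":{"fingers":{"type":"array","items":{"type":"number"}},"travel":{"type":"array","items":{"type":"array","items":{"type":"number"}}},"dr":{"type":"array","items":{"type":"array","items":{"type":"number"}}},"grip_force":{"type":"number"}},"required":["fingers","travel","dr"]}

```bash
mkdir -p pics
cat > h.py <<'E'
from rig import *
import numpy as np, cv2
def save(name,fn):
    p,d=snapshot(name); cv2.imwrite('pics/'+fn,p[:,:,::-1]); np.save('pics/'+fn[:-4]+'.npy',d); return p,d
def world(name,u,v,z):
    c=get_calibration(name);K,R,t=map(np.array,(c['camera_matrix'],c['R'],c['t']))
    return R.T@(np.linalg.inv(K)@[u*z,v*z,z]-t)
def proj(name,X):
    c=get_calibration(name);K,R,t=map(np.array,(c['camera_matrix'],c['R'],c['t']))
    q=K@(R@np.array(X)+t); return q[:2]/q[2]
E
python3 - <<'E'
from h import *
a,_=save('top','t1.png'); 
for l in ['feeder','pedal_pad','gate_grip','pointer','mark','capsule_center','tin']:
    print(l,[(np.round(x['extent']),round(x['confidence'],2)) for x in boxes_of('top',l)[:3]])
save('scene','s1.png')
s=sense();print(s['t'],s['eef_pos'],s['orientation'],s['ft_force'])
for c in('top','scene'):
    g=get_calibration(c);print(c,-np.array(g['R']).T@np.array(g['t']))
E
```

```text
feeder [(array([299., 188., 142., 131.]), 0.9), (array([ 93., 262.,   9.,  49.]), 0.63)]
pedal_pad [(array([277., 197.,  31.,  90.]), 0.82)]
gate_grip [(array([324., 185.,  14.,  39.]), 0.57)]
pointer [(array([321., 188.,  10.,  33.]), 0.72), (array([120., 264.,  11.,  39.]), 0.21)]
mark []
capsule_center [(array([263., 184.,   5.,   9.]), 0.4), (array([451., 243.,  32.,  49.]), 0.22)]
tin [(array([354., 300.,  51.,  36.]), 0.77), (array([425., 167.,  49.,  36.]), 0.6), (array([342., 173.,  32.,  40.]), 0.59)]
0.45 [ 0.2274968  -0.63543592  0.21065883] [-3.09505736e+00 -5.37409234e-01  9.87698512e-05] [ 0.6284584  -1.59206581 -0.0559035 ]
top [0.26882825 0.01222689 1.58662397]
scene [ 1.43506839 -0.17614804  1.31394202]
```

Run:
```python
import cv2,numpy as np
a=cv2.imread('pics/t1.png');b=cv2.imread('pics/s1.png')
cv2.imwrite('pics/c1.png',cv2.resize(a[110:260,210:410],None,fx=4,fy=4,interpolation=cv2.INTER_CUBIC))
```

```text
(no output)
```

View pics/c1.png

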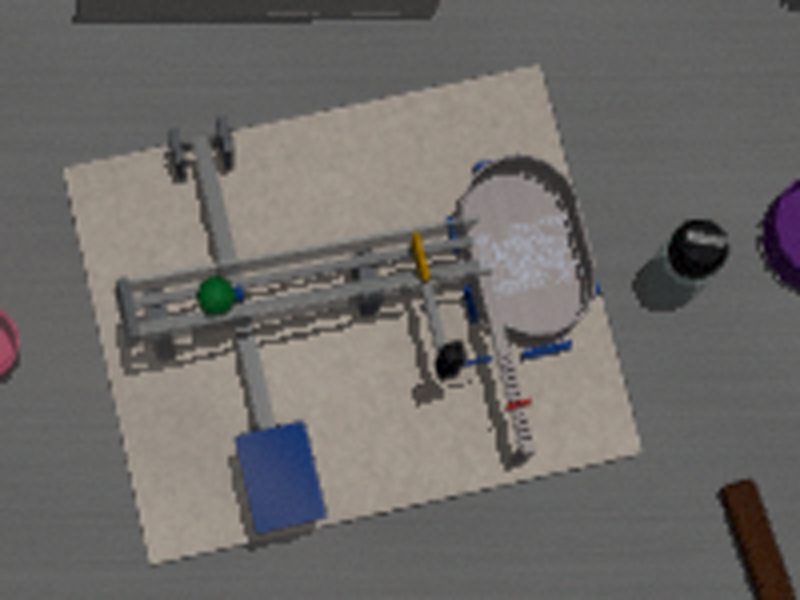

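View pics/s1.png

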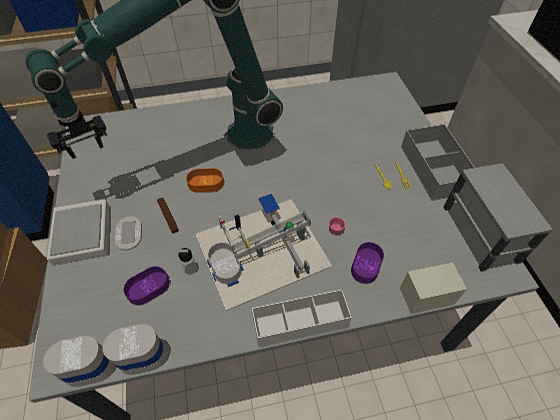

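View pics/t1.png

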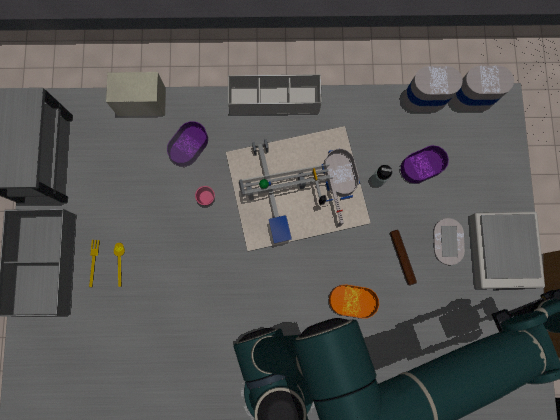

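Top view: the feeder's plate is at (299,188), pedal plate at (280,229), capsule at (264,184), yellow gate at (315,174), black handle at (323,199), red mark at (339,211) and the silver tin at (341,173). The look-alikes are the purple tins at (187,143) and (424,164), the orange one at (353,301), and the stacked tins at (433,87) and (483,87). None of these are in the nest, and the only handle and pedal are the feeder's.

```bash
cat > fit.py <<'E'
from h import *
from scipy.optimize import least_squares
import sys
a=cv2.imread('pics/t1.png')[:,:,::-1].astype(int);b=cv2.imread('pics/s1.png')[:,:,::-1].astype(int)
def cent(im,f,box):
    x0,y0,x1,y1=box;s=im[y0:y1,x0:x1];r,g,bl=s[...,0],s[...,1],s[...,2]
    w=np.clip(f(r,g,bl),0,None).astype(float);w[w<40]=0
    yy,xx=np.mgrid[y0:y1,x0:x1];return np.array([(w*xx).sum(),(w*yy).sum()])/w.sum(),int((w>0).sum())
red=lambda r,g,b:r-np.maximum(g,b); blue=lambda r,g,b:b-np.maximum(r,g); green=lambda r,g,b:g-np.maximum(r,b)
def fr(p,X): c,s=np.cos(p[2]),np.sin(p[2]); return [p[0]+c*X[0]-s*X[1],p[1]+s*X[0]+c*X[1],X[2]]
E
cat > f1.py <<'E'
from fit import *
red_t=cent(a,red,(330,200,350,222));red_s=cent(b,red,(212,210,232,235))
pad_t=cent(a,blue,(265,212,295,246)); cap_t=cent(a,green,(255,175,275,193)); cap_s=cent(b,green,(280,215,300,240))
print(red_t,red_s,pad_t,cap_t,cap_s)
off=np.array([210,110]);cr=lambda x,y:np.array([x,y])/4+off-0.375
obs=[(cr(236,437),(-.111,.098,.084)),(cr(303,421),(-.111,.042,.084)),(cr(326,517),(-.189,.042,.084)),(cr(256,533),(-.189,.098,.084)),(pad_t[0],(-.15,.07,.082))]
pl=[(cr(65,168),(1,1)),(cr(540,66),(1,-1)),(cr(640,452),(-1,-1)),(cr(150,562),(-1,1))]
def res(p):
    e=[proj('top',fr(p,X))-u for u,X in obs]
    e+=[proj('top',fr(p,(p[3]+.17*s,p[4]+.205*q,.008)))-u for u,(s,q) in pl]
    e+=[(proj('top',fr(p,(0,.09,.115)))-cap_t[0])]
    return np.ravel(e)
r=least_squares(res,[.45,.0,.2,0,0],loss='soft_l1');p=r.x;print(p,np.round(r.fun.reshape(-1,2),2))
for n,X in dict(pad=(-.15,.07,.084),grip=(-.09,-.075,.13),top=(-.09,-.075,.146),tip=(-.09,-.111,.086)).items():
    print(n,np.round(fr(p,X),4),proj('top',fr(p,X)),proj('scene',fr(p,X)))
for nm,u in(('top',red_t[0]),('scene',red_s[0])):
    rr=least_squares(lambda m:proj(nm,fr(p,(m[0],m[1],.087)))-u,[-.13,-.122]);print('mark',nm,rr.x)
rr=least_squares(lambda m:proj('top',fr(p,(m,-.122,.087))) [1]-red_t[0][1],-.13);
E
python3 f1.py
```

```text
(array([339.18256579, 210.42105263]), 8) (array([221.8298573 , 221.57958288]), 13) (array([280.28011315, 228.14885431]), 390) (array([263.4129658 , 182.79734558]), 42) (array([288.84149856, 224.56138329]), 33)
[ 0.65339725 -0.04961565  0.20627935 -0.01498487 -0.01905419] [[-0.36 -0.26]
 [ 0.6  -0.17]
 [ 0.54  0.3 ]
 [ 0.19  0.29]
 [-0.36  0.81]
 [-0.69 -0.58]
 [ 0.32 -0.67]
 [ 0.89  0.43]
 [-0.43  0.65]
 [-0.57 -1.34]]
pad [ 0.4922 -0.0118  0.084 ] [279.92559914 228.85997487] [268.2965754  203.04399435]
grip [ 0.5807 -0.1415  0.13  ] [322.62381451 196.96717363] [237.20715807 220.64651018]
top [ 0.5807 -0.1415  0.146 ] [323.15218766 195.83630995] [236.82252268 218.00778335]
tip [ 0.588  -0.1767  0.086 ] [332.48319543 197.47505433] [228.90326107 231.08473318]
mark top [-0.13441774 -0.12125513]
mark scene [-0.13959323 -0.12027835]Traceback (most recent call last):
  File "f1.py", line 18, in <module>
    rr=least_squares(lambda m:proj('top',fr(p,(m,-.122,.087))) [1]-red_t[0][1],-.13);
    return func(*args, **kwargs)
    vector_fun = VectorFunction(
        fun_wrapped,
    ...<6 lines>...
        workers=workers
    )
    self._update_fun()
    ~~~~~~~~~~~~~~~~^^
    self.f = self.fun_wrapped(xp_copy(self.x))
             ~~~~~~~~~~~~~~~~^^^^^^^^^^^^^^^^^
    return np.atleast_1d(self.fun(x))
                         ~~~~~~~~^^^
    return self.f(x, *self.args, **self.kwargs)
           ~~~~~~^^^^^^^^^^^^^^^^^^^^^^^^^^^^^^
  File "f1.py", line 18, in <lambda>
    rr=least_squares(lambda m:proj('top',fr(p,(m,-.122,.087))) [1]-red_t[0][1],-.13);
                              ~~~~^^^^^^^^^^^^^^^^^^^^^^^^^^^^
  File "h.py", line 10, in proj
    q=K@(R@np.array(X)+t); return q[:2]/q[2]
           ~~~~~~~~^^^
ValueError: setting an array element with a sequence. The requested array has an inhomogeneous shape after 1 dimensions. The detected shape was (3,) + inhomogeneous part.
```

Run:
```python
import cv2
b=cv2.imread('pics/s1.png')
cv2.imwrite('pics/c2.png',cv2.resize(b[185:310,190:340],None,fx=4.8,fy=4.8,interpolation=cv2.INTER_CUBIC))
```

```text
(no output)
```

View pics/c2.png

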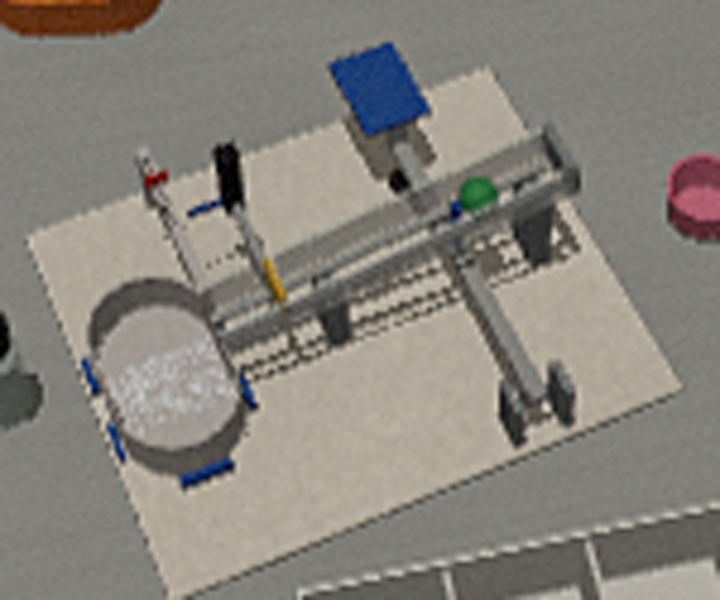

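```bash
python3 - <<'E'
from h import *
from scipy.spatial.transform import Rotation as Ro
import rig
print([n for n in dir(rig) if 'hold' in n.lower()])
s=sense();R=Ro.from_rotvec(s['orientation']);print(R.as_matrix().round(3),s.keys(), s.get('hold_point_z'))
y=R.as_matrix()[:,1]; 
print('yaw of tool y',np.arctan2(y[1],y[0]),'want .206 or .206-pi')
try: print(hold_point_z)
except Exception as e: print(e)
E
ls
```

```text
['hold_point_z']
[[ 0.941  0.337 -0.   ]
 [ 0.337 -0.941  0.   ]
 [-0.    -0.    -1.   ]] dict_keys(['t', 'joint_positions', 'qd', 'joint_efforts', 'eef_pos', 'orientation', 'ft_force', 'moment', 'grip_force', 'opening']) None
yaw of tool y -1.2269551467167363 want .206 or .206-pi
0.0187
f1.py
fit.py
h.py
pics
```

{"fn": "step_arm", "kwargs": {"fingers": [0,0,0,0,0,0,0,0,0,0,0,0], "travel": [[1.6,3.9,0],[1.6,3.9,0],[1.6,3.9,0],[1.6,3.9,0],[1.6,3.9,0],[1.6,3.9,0],[1.6,3.9,0],[1.6,3.9,0],[1.6,3.9,0],[1.6,3.9,0],[1.6,3.9,0],[1.6,3.9,0]], "dr": [[0,0,0.09],[0,0,0.09],[0,0,0.09],[0,0,0.09],[0,0,0.09],[0,0,0.09],[0,0,0.09],[0,0,0.09],[0,0,0.09],[0,0,0.09],[0,0,0.09],[0,0,0.09]]}}

```text
t: 1.65
eef_pos: [0.42, -0.1659, 0.2112]
orientation: [2.374, 2.056, 0.001]
ft_force: [0.3, 0.4, -0.4]
opening: 0.0
grip_force: 0.0
```

{"fn": "step_arm", "kwargs": {"fingers": [0,0,0,0,0,0,0], "travel": [[1.6,3.9,0],[1.6,3.9,0],[1.6,3.9,0],[1.6,3.9,-1],[0,0,-3],[0,0,-3],[0,0,0]], "dr": [[0,0,0.09],[0,0,0.09],[0,0,0.09],[0,0,0.08],[0,0,0],[0,0,0],[0,0,0]]}}

```text
t: 2.35
eef_pos: [0.4799, -0.0106, 0.1367]
orientation: [-1.979, -2.431, 0.008]
ft_force: [-1.0, -0.4, -0.7]
opening: 0.0003
grip_force: 0.0
```

Run:
```python
from h import *
from scipy.spatial.transform import Rotation as Ro
save('scene','s2.png');save('top','t2.png')
s=sense();y=Ro.from_rotvec(s['orientation']).as_matrix()[:,1];print(s['t'],s['eef_pos'],np.arctan2(y[1],y[0]),s['ft_force'],s['opening'])
b=cv2.imread('pics/s2.png')
cv2.imwrite('pics/c3.png',cv2.resize(b[175:275,200:333],None,fx=6,fy=6,interpolation=cv2.INTER_CUBIC))
```

```text
2.45 [ 0.48313146 -0.01149236  0.14084132] 0.2029544815596465 [-0.45298003  0.42115975  0.29948527] 0.00042314593598855
```

View pics/c3.png

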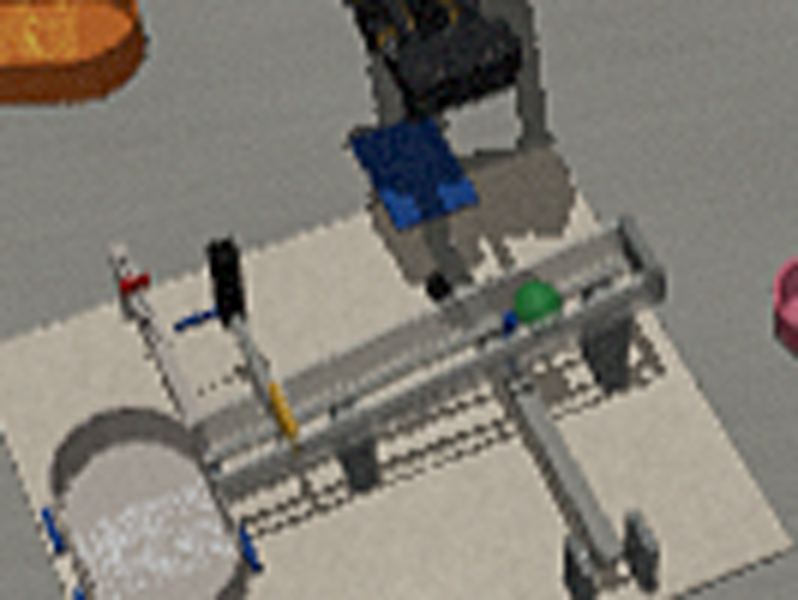

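The gripper hangs over the pedal plate at crop (415,170). The capsule at (538,300) is still held by the blue finger. I press now.

{"fn": "step_arm", "kwargs": {"fingers": [0,0,0,0,0,0,0,0], "travel": [[0.7,0,-3],[0,0,-2],[0,0,-1],[0,0,-1],[0,0,-1],[0,0,-1],[0,0,-0.4],[0,0,0]], "dr": [[0,0,0],[0,0,0],[0,0,0],[0,0,0],[0,0,0],[0,0,0],[0,0,0],[0,0,0]]}}

```text
t: 3.25
eef_pos: [0.4906, -0.0118, 0.0468]
orientation: [1.985, 2.435, -0.001]
ft_force: [-1.2, -2.3, 3.7]
opening: 0.0001
grip_force: 2.0
```

{"fn": "step_arm", "kwargs": {"fingers": [0,0,0,0], "travel": [[0,0,-0.4],[0,0,-0.2],[0,0,-0.1],[0,0,0]], "dr": [[0,0,0],[0,0,0],[0,0,0],[0,0,0]]}}

```text
t: 3.65
eef_pos: [0.4905, -0.0117, 0.0398]
orientation: [1.985, 2.435, -0.001]
ft_force: [-2.5, -3.9, 5.3]
opening: 0.0006
grip_force: 2.3
```

{"fn": "step_arm", "kwargs": {"fingers": [0,0,0], "travel": [[0,0,-0.15],[0,0,0],[0,0,0]], "dr": [[0,0,0],[0,0,0],[0,0,0]]}}

```text
t: 3.95
eef_pos: [0.4905, -0.0116, 0.0383]
orientation: [1.985, 2.435, -0.0]
ft_force: [-2.5, -3.5, 4.2]
opening: 0.0006
grip_force: 2.4
```

{"fn": "step_arm", "kwargs": {"fingers": [0,0,0], "travel": [[0,0,-0.15],[0,0,0],[0,0,0]], "dr": [[0,0,0],[0,0,0],[0,0,0]]}}

```text
t: 4.25
eef_pos: [0.4905, -0.0115, 0.0368]
orientation: [-1.985, -2.435, 0.0]
ft_force: [-2.6, -3.3, 4.8]
opening: 0.0005
grip_force: 2.4
```

{"fn": "step_arm", "kwargs": {"fingers": [0,0,0], "travel": [[0,0,-0.2],[0,0,0],[0,0,0]], "dr": [[0,0,0],[0,0,0],[0,0,0]]}}

```text
t: 4.55
eef_pos: [0.4905, -0.0115, 0.0348]
orientation: [-1.985, -2.435, 0.0]
ft_force: [-2.3, -2.7, 4.6]
opening: 0.0002
grip_force: 2.5
```

Run:
```python
from h import *
save('scene','s3.png')
from fit import cent,green
s=sense();print(s['t'],s['eef_pos'],s['ft_force'],s['moment'])
b=cv2.imread('pics/s3.png')
print(cent(b[:,:,::-1].astype(int),green,(200,200,330,280)))
cv2.imwrite('pics/c4.png',cv2.resize(b[175:275,200:333],None,fx=6,fy=6,interpolation=cv2.INTER_CUBIC))
```

```text
4.6 [ 0.49049947 -0.0114644   0.03482016] [-2.00255626 -3.05570589  4.53657093] [-0.57101906  0.31404437  0.02095546]
(array([287.56887608, 225.21325648]), 33)
```

View pics/c4.png

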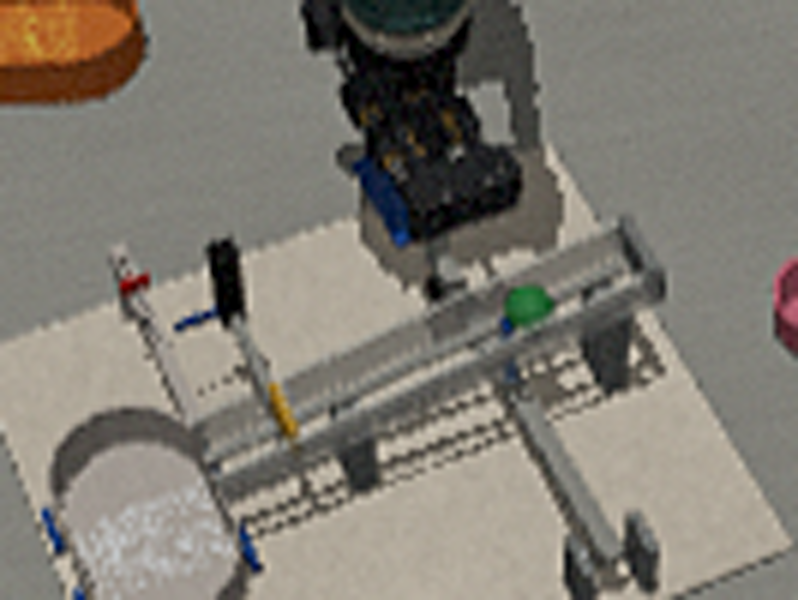

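Run:
```python
from fit import *
p=[.6534,-.0496,.2063]
cc=lambda q:np.round((np.array(q)-[200,175]+.4)*6)
for dz in(0,.015,.03,.043):
    print(dz,[cc(proj('scene',fr(p,(x,y,.084-dz*(.15-x*0+(-x-.15)*0.0)/.15)))) for x,y in((-.111,.042),(-.111,.098),(-.189,.042),(-.189,.098))])
print('tcp',cc(proj('scene',sense()['eef_pos'])), 'stop finger', cc(proj('scene',fr(p,(0,.075,.11)))))
s2=np.load('pics/s2.npy');s3=np.load('pics/s3.npy')
# heights of bluish pad pixels
b=cv2.imread('pics/s3.png')[:,:,::-1].astype(int)
m=(b[...,2]-np.maximum(b[...,0],b[...,1])>40)
fi=lambda X:(np.cos(p[2])*(X[0]-p[0])+np.sin(p[2])*(X[1]-p[1]),-np.sin(p[2])*(X[0]-p[0])+np.cos(p[2])*(X[1]-p[1]),X[2])
for v,u in np.argwhere(m):
    if 255<u<300 and 195<v<240 : print(u,v,np.round(fi(world('scene',u,v,s3[v,u])),3)) if s3[v,u]>0 else 0
```

```text
0 [array([396., 230.]), array([478., 201.]), array([348., 141.]), array([428., 113.])]
0.015 [array([397., 245.]), array([478., 215.]), array([349., 156.]), array([428., 128.])]
0.03 [array([397., 259.]), array([478., 229.]), array([350., 170.]), array([429., 142.])]
0.043 [array([398., 271.]), array([478., 241.]), array([351., 182.]), array([429., 154.])]
tcp [414. 215.] stop finger [520. 323.]
259 202 [-0.189  0.047  0.057]
265 213 [-0.124  0.045  0.067]
266 213 [-0.122  0.048  0.067]
267 213 [-0.124  0.053  0.062]
266 214 [-0.118  0.046  0.067]
267 214 [-0.118  0.05   0.065]
266 215 [-0.116  0.045  0.063]
284 229 [-0.013  0.073  0.09 ]
```

Run:
```python
from fit import *
p=[.6534,-.0496,.2063]
fi=lambda X:np.round((np.cos(p[2])*(X[0]-p[0])+np.sin(p[2])*(X[1]-p[1]),-np.sin(p[2])*(X[0]-p[0])+np.cos(p[2])*(X[1]-p[1]),X[2]),3)
print('tcp',fi(sense()['eef_pos']))
for cam,im,fn,box in(('top',a,'t1',(262,212,296,246)),('scene',b,'s1',(255,190,285,216))):
    d=np.load(f'pics/{fn}.npy');x0,y0,x1,y1=box
    P=np.array([fi(world(cam,u,v,d[v,u])) for v in range(y0,y1) for u in range(x0,x1) if d[v,u]>0 and im[v,u,2]-max(im[v,u,:2])>40])
    print(cam,len(P),np.percentile(P,[2,50,98],axis=0),P.mean(0))
t,d=save('top','t4.png')
d1=np.load('pics/t2.npy')
for v in range(210,250,3):
    print(v,[('%.3f'%world('top',u,v,d[v,u])[2] if d[v,u]>0 else '--') for u in range(258,304,3)])
cv2.imwrite('pics/c5.png',np.hstack([cv2.resize(cv2.imread('pics/t4.png')[165:255,240:350],None,fx=7,fy=6,interpolation=cv2.INTER_CUBIC)]))
```

```text
tcp [-0.152  0.071  0.035]
top 346 [[-0.184   0.045   0.077 ]
 [-0.148   0.0665  0.084 ]
 [-0.113   0.0951  0.091 ]] [-0.14829191  0.06749711  0.08410116]
scene 223 [[-0.18756  0.04544  0.078  ]
 [-0.149    0.071    0.084  ]
 [-0.115    0.097    0.09   ]] [-0.14987892  0.07065471  0.08415247]
210 ['0.445', '0.444', '0.447', '0.441', '0.442', '0.444', '0.443', '0.444', '0.439', '0.439', '0.444', '0.440', '0.443', '0.445', '0.446', '0.445']
213 ['0.441', '0.443', '0.437', '0.439', '0.440', '0.439', '0.441', '0.440', '0.438', '0.440', '0.441', '0.441', '0.445', '0.439', '0.440', '0.443']
216 ['0.438', '0.440', '0.439', '0.437', '0.437', '0.434', '0.433', '0.439', '0.435', '0.436', '0.438', '0.433', '0.438', '0.439', '0.441', '0.441']
219 ['0.448', '0.445', '0.443', '0.431', '0.431', '0.431', '0.429', '0.429', '0.433', '0.432', '0.433', '0.432', '0.434', '0.434', '0.442', '0.443']
222 ['0.446', '0.448', '0.444', '0.421', '0.423', '0.421', '0.423', '0.423', '0.422', '0.422', '0.426', '0.424', '0.425', '0.437', '0.445', '0.447']
225 ['0.450', '0.456', '0.441', '0.399', '0.403', '0.404', '0
[... 581 characters left out ...]
6', '0.215', '0.218', '0.210', '0.192', '0.177', '0.167', '0.167', '0.007', '0.011', '0.473', '0.475']
240 ['0.492', '0.483', '0.009', '0.005', '0.001', '0.056', '0.170', '0.169', '0.170', '0.063', '0.060', '0.168', '0.007', '-0.003', '0.479', '0.483']
243 ['0.533', '0.525', '0.008', '0.007', '0.005', '0.014', '0.145', '0.169', '0.008', '0.002', '0.001', '0.171', '-0.004', '0.000', '0.491', '0.489']
246 ['0.542', '0.536', '0.538', '0.543', '0.538', '0.541', '0.541', '0.542', '0.538', '0.541', '0.173', '0.171', '0.179', '0.487', '0.535', '0.536']
249 ['0.547', '0.539', '0.545', '0.546', '0.546', '0.550', '0.549', '0.550', '0.550', '0.547', '0.546', '0.545', '0.545', '0.537', '0.542', '0.544']
```

View pics/c5.png

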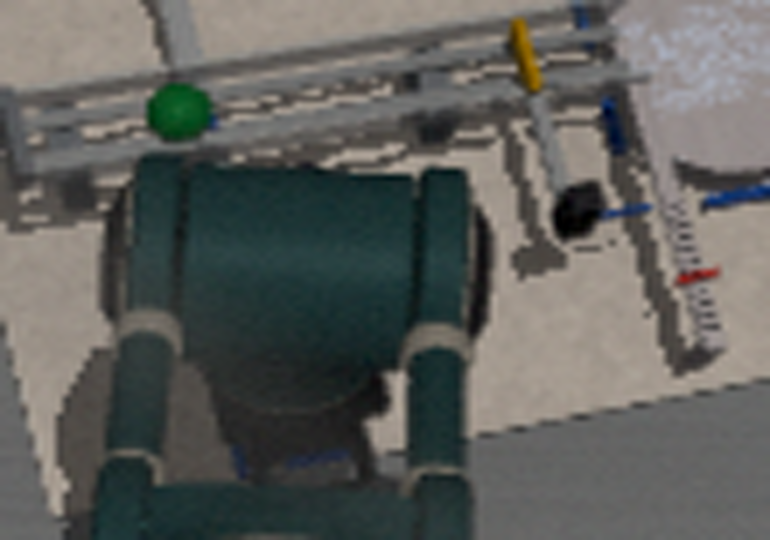

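The view shows the capsule still at crop (180,110) with the pedal only partly down, though the TCP is lower than the plate should allow. I lift a little and look.

{"fn": "step_arm", "kwargs": {"fingers": [0,0,0,0], "travel": [[0,0,0.5],[0,0,0.5],[0,0,0.5],[0,0,0]], "dr": [[0,0,0],[0,0,0],[0,0,0],[0,0,0]]}}

```text
t: 5.05
eef_pos: [0.4918, -0.0112, 0.0511]
orientation: [1.984, 2.434, 0.003]
ft_force: [0.0, -0.1, 2.7]
opening: 0.0003
grip_force: 1.7
```

```bash
cat > pad.py <<'E'
from fit import *
import sys
p=[.6534,-.0496,.2063]
fi=lambda X:np.round((np.cos(p[2])*(X[0]-p[0])+np.sin(p[2])*(X[1]-p[1]),-np.sin(p[2])*(X[0]-p[0])+np.cos(p[2])*(X[1]-p[1]),X[2]),3)
im,d=save('scene',sys.argv[1]);im=im.astype(int)
s=sense();print(s['t'],fi(s['eef_pos']),s['ft_force'])
print('capsule',cent(im,green,(200,200,330,280)))
P=np.array([fi(world('scene',u,v,d[v,u])) for v in range(190,222) for u in range(250,290) if d[v,u]>0 and im[v,u,2]-max(im[v,u,:2])>30])
print(len(P)); P=P[P[:,2]<.1]
if len(P)>5:
    A=np.c_[np.ones(len(P)),P[:,0]+.15,P[:,1]-.07];print('z0,slopex,slopey',np.linalg.lstsq(A,P[:,2],rcond=None)[0],P.min(0),P.max(0))
E
python3 pad.py s5.png
```

```text
5.1 [-0.15   0.071  0.051] [0.8762102  0.06341779 4.10550683]
capsule (array([288.78873239, 224.73293608]), 35)
39
z0,slopex,slopey [ 0.07694015  0.02666433 -0.0564573 ] [-0.189  0.044  0.073] [-0.113  0.06   0.082]
```

Run:
```python
from fit import *
p=[.6534,-.0496,.2063]
fi=lambda X:np.round((np.cos(p[2])*(X[0]-p[0])+np.sin(p[2])*(X[1]-p[1]),-np.sin(p[2])*(X[0]-p[0])+np.cos(p[2])*(X[1]-p[1]),X[2]),3)
for cam,fn in(('scene','s2'),('scene','s5')):
    d=np.load(f'pics/{fn}.npy');im=cv2.imread(f'pics/{fn}.png')
    print(fn)
    for v in range(176,222,3):
        print(v,*['%d,%d,%d'%tuple(1000*fi(world(cam,u,v,d[v,u]))) if d[v,u]>0 else '--' for u in range(256,292,3)])
```

```text
s2
176 -368,105,-2 -151,40,251 -145,48,254 -127,53,270 -137,68,253 -131,76,255 -129,87,252 -110,90,270 -323,197,2 -318,209,1 -316,223,-3 -313,236,-7
179 -354,99,-3 -153,40,233 -132,43,254 -123,51,259 -109,56,271 -129,75,242 -125,85,241 -117,93,246 -92,93,271 -88,102,272 -301,215,-3 -296,227,-4
182 -331,90,6 -328,102,3 -129,41,242 -122,50,245 -99,51,269 -95,61,269 -88,69,273 -87,79,269 -81,88,270 -74,96,274 -72,106,271 -280,220,-2
185 -320,85,1 -314,97,1 -314,110,-5 -158,63,184 -88,47,268 -85,56,266 -74,63,274 -77,75,266 -70,83,269 -67,92,268 -68,104,260 -263,212,0
188 -305,79,0 -300,91,-1 -290,100,6 -290,114,-1 -73,40,271 -67,49,273 -67,60,268 -66,70,264 -72,84,251 -77,97,239 -253,193,-1 -245,203,4
191 -289,73,1 -284,84,1 -280,96,0 -272,106,3 -69,38,261 -66,48,260 -75,63,242 -78,75,233 -75,85,231 -243,175,1 -238,186,1 -235,198,-2
194 -275,67,0 -272,79,-3 -265,89,0 -258,100,3 -75,41,237 -74,51,233 -244,134,1 -239,146,1 -236,158,-2 -229,168,0 -227,181,-5 -220,192,-2
197 -261,61,-1 -253,71,3 -188,60,83 -179,69,88 -176,80,86 -171,91,86 -230,128,0 -222,138,3 -226,153,-8 -214,161,1 -209,17
[... 2620 characters left out ...]
171 -67,93,152 -66,104,147 -156,161,9
209 -203,37,0 -202,49,-5 -193,59,0 -134,49,77 -68,35,164 -57,42,173 -65,57,156 -66,69,149 -63,79,146 -149,131,14 -145,143,13 -145,156,6
212 -187,31,3 -181,41,5 -171,50,13 -120,43,79 -113,53,81 -64,45,146 -113,77,68 -149,105,8 -144,116,9 -142,128,4 -132,137,11 -130,149,7
215 -170,24,9 -165,34,9 -163,46,4 -155,56,9 -150,67,9 -115,65,53 -112,76,51 -139,101,4 -130,110,9 -127,121,6 -123,133,5 -119,144,4
218 -158,19,6 -154,30,5 -148,40,7 -143,51,7 -140,62,4 -131,71,11 -98,70,52 -120,92,12 -115,103,12 -112,114,9 -106,125,10 -27,98,126
221 -142,12,10 -136,23,12 -134,34,7 -128,45,9 -124,55,8 -119,66,8 -92,67,42 -81,75,52 -104,98,8 -27,75,121 -28,87,112 -28,99,105
```

Depth shows the gripper body about 27 mm higher above the TCP than described, and plate contact agrees with that. So the real tips are about 27 mm above the reported TCP, and I need to press deeper.

{"fn": "step_arm", "kwargs": {"fingers": [0,0,0,0,0,0], "travel": [[0,0,-1],[0,0,-1],[0,0,-1],[0,0,-0.4],[0,0,0],[0,0,0]], "dr": [[0,0,0],[0,0,0],[0,0,0],[0,0,0],[0,0,0],[0,0,0]]}}

```text
t: 5.7
eef_pos: [0.4908, -0.0114, 0.0155]
orientation: [1.985, 2.435, 0.0]
ft_force: [-0.4, -1.1, 6.9]
opening: 0.0003
grip_force: 3.1
```

```bash
python3 pad.py s6.png
```

```text
5.75 [-0.151  0.071  0.016] [-0.50154613 -0.30705245  5.98665072]
capsule (array([272.74720982, 232.18582589]), 34)
30
z0,slopex,slopey [ 0.03920161  0.15509626 -0.11885476] [-0.186  0.045  0.031] [-0.119  0.057  0.052]
```

{"fn": "step_arm", "kwargs": {"fingers": [0,0,0], "travel": [[0,0,-0.15],[0,0,0],[0,0,0]], "dr": [[0,0,0],[0,0,0],[0,0,0]]}}

```text
t: 6.05
eef_pos: [0.4909, -0.0114, 0.0147]
orientation: [1.985, 2.435, 0.0]
ft_force: [-3.3, -1.5, 11.0]
opening: 0.0006
grip_force: 5.6
```

{"fn": "step_arm", "kwargs": {"fingers": [0,0,0], "travel": [[0,0,-0.1],[0,0,0],[0,0,0]], "dr": [[0,0,0],[0,0,0],[0,0,0]]}}

```text
t: 6.35
eef_pos: [0.4909, -0.0114, 0.0143]
orientation: [1.985, 2.435, 0.0]
ft_force: [-3.9, -0.9, 16.1]
opening: 0.0005
grip_force: 8.1
```

The force has jumped to 16 N, so the pedal is at its stop. I hold until the capsule reaches the gate.

{"fn": "step_arm", "kwargs": {"fingers": [0,0,0,0,0,0], "travel": [[0,0,0],[0,0,0],[0,0,0],[0,0,0],[0,0,0],[0,0,0]], "dr": [[0,0,0],[0,0,0],[0,0,0],[0,0,0],[0,0,0],[0,0,0]]}}

```text
t: 6.95
eef_pos: [0.491, -0.0115, 0.0144]
orientation: [1.985, 2.435, 0.0]
ft_force: [-3.8, -0.3, 15.6]
opening: 0.0005
grip_force: 8.1
```

```bash
python3 pad.py s7.png
python3 - <<'E'
from fit import *
print(proj('scene',fr([.6534,-.0496,.2063],(0,-.059,.095))))
E
```

```text
7.0 [-0.151  0.071  0.014] [-3.67721067 -1.06507267 15.25635359]
capsule (array([251.79589573, 242.19855796]), 35)
32
z0,slopex,slopey [ 0.03770362  0.14191679 -0.1734147 ] [-0.187  0.045  0.031] [-0.11   0.058  0.05 ]
[251.49431454 243.97295077]
```

{"fn": "step_arm", "kwargs": {"fingers": [0,0,0,0,0,4.5,4.5,4.5,4.5,4.5], "travel": [[0,0,1.5],[0,0,3],[0,0,4],[0,0,4],[0,0,3],[2.2,-3.2,0],[2.2,-3.3,0],[2.2,-3.3,0],[2.2,-3.2,0],[0,0,0]], "dr": [[0,0,0],[0,0,0],[0,0,0],[0,0,0],[0,0,0],[0,0,0],[0,0,0],[0,0,0],[0,0,0],[0,0,0]]}}

```text
t: 8.0
eef_pos: [0.5799, -0.1445, 0.1663]
orientation: [-1.988, -2.432, 0.001]
ft_force: [-0.3, -0.1, 0.1]
opening: 0.0382
grip_force: 0.0
```

```bash
python3 pad.py s8.png
python3 - <<'E'
from fit import *
from scipy.spatial.transform import Rotation as Ro
p=[.6534,-.0496,.2063]
fi=lambda X:np.round((np.cos(p[2])*(X[0]-p[0])+np.sin(p[2])*(X[1]-p[1]),-np.sin(p[2])*(X[0]-p[0])+np.cos(p[2])*(X[1]-p[1]),X[2]),3)
s=sense();y=Ro.from_rotvec(s['orientation']).as_matrix()[:,1];print(s['opening'],np.arctan2(y[1],y[0]))
d=np.load('pics/s8.npy');im=cv2.imread('pics/s8.png');cv2.imwrite('pics/c8.png',cv2.resize(im[165:265,190:323],None,fx=6,fy=6,interpolation=cv2.INTER_CUBIC))
# body lower edge: points near y=-75, lowest z above .15
P=np.array([fi(world('scene',u,v,d[v,u])) for v in range(150,250) for u in range(200,290) if d[v,u]>0])
Q=P[(P[:,0]>-.2)&(P[:,0]<.03)&(P[:,1]>-.12)&(P[:,1]<-.03)&(P[:,2]>.15)]
print(np.sort(Q[:,2])[:20]); print(Q[np.argsort(Q[:,2])[:12]])
# handle points in first image
for cam,fn in(('scene','s1'),('top','t1')):
    d=np.load(f'pics/{fn}.npy');P=np.array([fi(world(cam,u,v,d[v,u])) for v in range(170,250) for u in range(215,345) if d[v,u]>0])
    Q=P[(abs(P[:,0]+.09)<.03)&(abs(P[:,1]+.075)<.025)&(P[:,2]>.105)];print(cam,len(Q),Q.mean(0),Q.min(0),Q.max(0))
E
```

```text
8.05 [-0.092 -0.076  0.166] [-0.37422    -0.61935471 -0.45241396]
capsule (array([252.54517766, 243.10761421]), 20)
210
z0,slopex,slopey [ 0.08321211  0.13635527 -0.06212645] [-0.257  0.043 -0.005] [-0.112  0.117  0.091]
0.041972964819228256 0.2003644010799292Traceback (most recent call last):
  File "<stdin>", line 8, in <module>
  File "h.py", line 6, in world
    c=get_calibration(name);K,R,t=map(np.array,(c['camera_matrix'],c['R'],c['t']))
ValueError: time passes only in moves, steps and waits
```

View pics/c8.png

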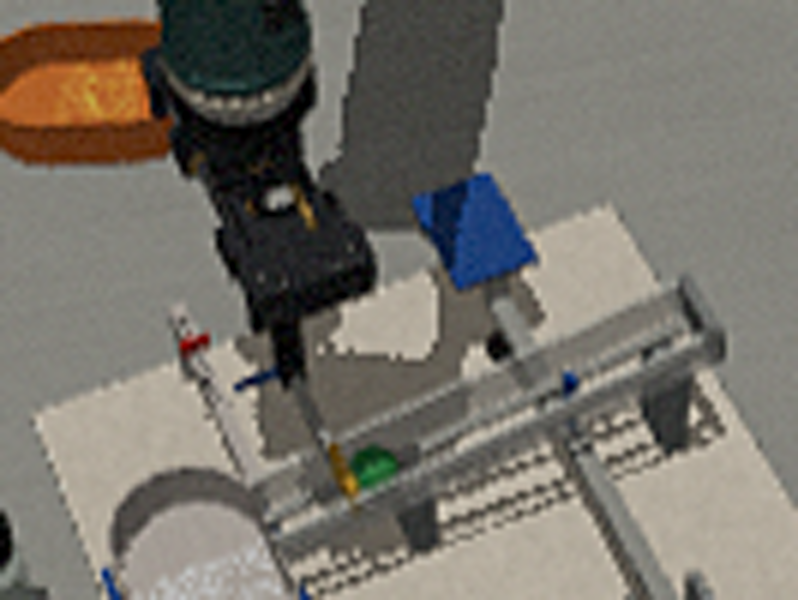

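The pedal is back up at crop (475,235), the capsule waits at the yellow gate at (372,467), and the gripper hangs above the black post at (290,350). The error came from too many calibration calls, so I cache it.

```bash
cat > h.py <<'E'
from rig import *
import numpy as np, cv2
_C={}
def cal(n):
    if n not in _C:
        c=get_calibration(n);_C[n]=tuple(np.array(c[k]) for k in('camera_matrix','R','t'))
    return _C[n]
def save(name,fn):
    p,d=snapshot(name); cv2.imwrite('pics/'+fn,p[:,:,::-1]); np.save('pics/'+fn[:-4]+'.npy',d); return p,d
def world(name,u,v,z):
    K,R,t=cal(name); return R.T@(np.linalg.inv(K)@[u*z,v*z,z]-t)
def proj(name,X):
    K,R,t=cal(name); q=K@(R@np.array(X)+t); return q[:2]/q[2]
E
cat > g.py <<'E'
from fit import *
p=[.6534,-.0496,.2063]
fi=lambda X:np.round((np.cos(p[2])*(X[0]-p[0])+np.sin(p[2])*(X[1]-p[1]),-np.sin(p[2])*(X[0]-p[0])+np.cos(p[2])*(X[1]-p[1]),X[2]),3)
E
python3 - <<'E'
from g import *
d=np.load('pics/s8.npy')
P=np.array([fi(world('scene',u,v,d[v,u])) for v in range(150,250) for u in range(200,290) if d[v,u]>0])
Q=P[(P[:,0]>-.03)&(P[:,0]<.03)&(P[:,1]>-.12)&(P[:,1]<-.03)&(P[:,2]>.15)]
print('body',np.sort(Q[:,2])[:15])
for cam,fn in(('scene','s1'),('top','t1')):
    d=np.load(f'pics/{fn}.npy');P=np.array([fi(world(cam,u,v,d[v,u])) for v in range(170,250) for u in range(215,345) if d[v,u]>0])
    Q=P[(abs(P[:,0]+.09)<.03)&(abs(P[:,1]+.075)<.025)&(P[:,2]>.105)];print(cam,len(Q),Q.mean(0),Q.min(0),Q.max(0))
bt=cent(a,blue,(326,192,334,204));bs=cent(b,blue,(226,222,238,233));print('pointer',bt,bs)
print('pred mid fin',[proj(c,fr(p,(-.09,-.098,.08))) for c in('top','scene')])
E
```

```text
body [0.256 0.257 0.257 0.257 0.259 0.26  0.26  0.261 0.261 0.261 0.261 0.261
 0.261 0.261 0.262]
scene 49 [-0.09255102 -0.07432653  0.13167347] [-0.106 -0.082  0.108] [-0.088 -0.065  0.152]
top 47 [-0.09746809 -0.07221277  0.13748936] [-0.104 -0.082  0.107] [-0.088 -0.065  0.156]
pointer (array([329.88970588, 199.36029412]), 3) (array([232.16770186, 227.69565217]), 3)
pred mid fin [array([328.20473869, 198.76976018]), array([232.44390607, 230.77594845])]
```

{"fn": "step_arm", "kwargs": {"fingers": [4.5,4.5,4.5,4.5,4.5,4.5], "travel": [[0,0.1,-2],[0,0,-2],[0,0,-1.5],[0,0,-1.5],[0,0,-1],[0,0,0]], "dr": [[0,0,0],[0,0,0],[0,0,0],[0,0,0],[0,0,0],[0,0,0]]}}

```text
t: 8.65
eef_pos: [0.577, -0.1397, 0.0862]
orientation: [-1.982, -2.433, 0.002]
ft_force: [0.0, 0.2, -0.4]
opening: 0.0454
grip_force: 0.0
```

{"fn": "step_arm", "kwargs": {"fingers": [1,1,1,1,1,1,1], "travel": [[0,0,0],[0,0,0],[0,0,0],[0,0,0],[0,0,0],[0,0,0],[0,0,0]], "dr": [[0,0,0],[0,0,0],[0,0,0],[0,0,0],[0,0,0],[0,0,0],[0,0,0]], "grip_force": 30}}

```text
t: 9.35
eef_pos: [0.5731, -0.1419, 0.0892]
orientation: [-1.979, -2.43, 0.013]
ft_force: [-17.7, -3.6, 12.8]
opening: 0.0156
grip_force: 29.9
```

Run:
```python
from g import *
t,dt=save('top','t9.png');s_,ds=save('scene','s9.png')
s=sense();print(s['t'],fi(s['eef_pos']),s['ft_force'],s['opening'],s['grip_force'])
print('mark',cent(t.astype(int),red,(330,200,350,222)),cent(s_.astype(int),red,(212,210,232,235)))
print('caps',cent(s_.astype(int),green,(200,200,330,280)))
for X in((-.09,-.111),(-.09,-.095)): print(proj('top',fr(p,X+(.083,))),proj('scene',fr(p,X+(.083,))))
A=cv2.resize(t[185:225,310:350],None,fx=10,fy=10,interpolation=cv2.INTER_CUBIC);B=cv2.resize(s_[208:248,210:250],None,fx=10,fy=10,interpolation=cv2.INTER_CUBIC)
cv2.imwrite('pics/c9.png',np.hstack([A,B])[:,:,::-1])
```

```text
9.45 [-0.098 -0.074  0.089] [-17.67193951  -3.98438876  12.54052309] 0.015628088827901787 29.886446125201473
mark (array([340.86842105, 210.        ]), 3) (array([221.80711207, 221.60344828]), 13)
caps (array([252.11519078, 242.7437005 ]), 28)
[332.36465293 197.67570976] [228.99090428 231.54928225]
[327.37442059 198.77633373] [233.14317297 230.02768407]
```

View pics/c9.png

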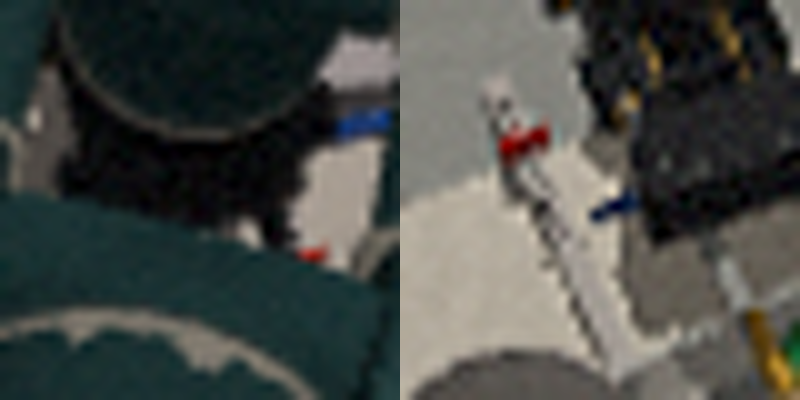

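The post is gripped (15.6 mm opening, 30 N). In the scene half of the crop, the pointer tip is at (592,216) and the red mark at (525,140). I work out the pull from the pictures.

Run:
```python
from g import *
def inv(nm,u,z): return least_squares(lambda m:proj(nm,fr(p,(m[0],m[1],z)))-u,[-.1,-.115]).x.round(4)
s9=cv2.imread('pics/s9.png')[:,:,::-1].astype(int)
# list blue-ish pixels of the fin, red pixels
for nm,im,box in(('scene',s9,(226,222,240,234)),('scene',b,(226,222,240,234)),('top',a,(326,194,336,204))):
    x0,y0,x1,y1=box
    print(nm)
    for v in range(y0,y1):
        for u in range(x0,x1):
            r,g,bl=im[v,u]
            if bl-max(r,g)>18: print((u,v,int(bl-max(r,g))),inv(nm,np.array([u,v]),.084),end=' ')
    print()
for nm,u in(('top',(339.18,210.42)),('scene',(221.83,221.59))): print(nm,[inv(nm,np.array(u),z) for z in(.086,.088)])
```

```text
scene
(232, 227, 21) [-0.1035 -0.0943] (231, 228, 43) [-0.1009 -0.0991] (232, 228, 32) [-0.0994 -0.0958] (233, 228, 26) [-0.0979 -0.0925] (229, 229, 22) [-0.0998 -0.1073] 
scene
(235, 226, 26) [-0.1031 -0.0828] (232, 227, 29) [-0.1035 -0.0943] (233, 227, 23) [-0.102 -0.091] (234, 227, 49) [-0.1005 -0.0876] (235, 227, 34) [-0.099  -0.0843] (230, 228, 28) [-0.1024 -0.1024] (231, 228, 71) [-0.1009 -0.0991] (232, 228, 41) [-0.0994 -0.0958] (229, 229, 29) [-0.0998 -0.1073] (230, 229, 23) [-0.0983 -0.104 ] 
top
(329, 199, 28) [-0.092  -0.0996] (330, 199, 29) [-0.0927 -0.1026] (331, 199, 42) [-0.0933 -0.1057] (332, 199, 45) [-0.094  -0.1087] (326, 200, 29) [-0.093  -0.0897] (327, 200, 49) [-0.0937 -0.0928] (328, 200, 37) [-0.0944 -0.0958] (329, 200, 34) [-0.0951 -0.0989] (330, 200, 29) [-0.0957 -0.1019] 
top [array([-0.1343, -0.1214]), array([-0.1346, -0.1211])]
scene [array([-0.1403, -0.1202]), array([-0.1388, -0.1204])]
```

{"fn": "step_arm", "kwargs": {"fingers": [1,1,1,1,1,1,1,1], "travel": [[-0.59,-0.12,0.3],[-0.59,-0.12,0],[-0.59,-0.12,0],[-0.59,-0.12,0],[-0.59,-0.12,0],[-0.49,-0.1,0],[0,0,0],[0,0,0]], "dr": [[0,0,0],[0,0,0],[0,0,0],[0,0,0],[0,0,0],[0,0,0],[0,0,0],[0,0,0]], "grip_force": 40}}

```text
t: 10.25
eef_pos: [0.5444, -0.148, 0.0894]
orientation: [1.984, 2.434, -0.0]
ft_force: [7.3, -3.3, -16.8]
opening: 0.0157
grip_force: 40.0
```

```bash
cat > m.py <<'E'
from g import *
import sys
def inv(nm,u,z): return least_squares(lambda m:proj(nm,fr(p,(m[0],m[1],z)))-u,[-.1,-.115]).x.round(4)
s_,ds=save('scene',sys.argv[1]);s=sense();print(s['t'],fi(s['eef_pos']),s['ft_force'],s['opening'],s['grip_force'])
im=s_.astype(int);print('caps',cent(im,green,(190,200,330,300)))
m=cent(im,red,(212,210,232,235));print('mark',m,inv('scene',m[0],.086))
for v in range(214,234):
    for u in range(216,240):
        r,g,bl=im[v,u]
        if bl-max(r,g)>22: print((u,v,int(bl-max(r,g))),inv('scene',np.array([u,v]),.084),end=' ')
E
python3 m.py s10.png
```

```text
10.3 [-0.127 -0.074  0.089] [  7.56413176  -3.50093865 -16.08209626] 0.015583712944890303 40.027778344228864
caps (array([249.20395088, 243.35504538]), 35)
mark (array([221.87868481, 221.63038549]), 12) [-0.14   -0.1201]
(228, 222, 41) [-0.1306 -0.0999] (229, 222, 39) [-0.129  -0.0965] (230, 222, 24) [-0.1275 -0.0932]
```

{"fn": "step_arm", "kwargs": {"fingers": [1,1,1,1,1,1], "travel": [[-0.5,-0.1,-0.15],[-0.5,-0.1,0],[0,0,0],[0,0,0],[0,0,0],[0,0,0]], "dr": [[0,0,0],[0,0,0],[0,0,0],[0,0,0],[0,0,0],[0,0,0]]}}

```text
t: 10.9
eef_pos: [0.5361, -0.1499, 0.0893]
orientation: [1.982, 2.432, 0.003]
ft_force: [8.3, -2.5, -13.0]
opening: 0.0153
grip_force: 40.1
```

```bash
python3 m.py s11.png
```

```text
10.95 [-0.135 -0.074  0.089] [  8.23329237  -2.54617282 -11.44287614] 0.015643767510640505 40.11485486291349
caps (array([231.88188976, 251.99907365]), 41)
mark (array([221.85471898, 221.59703075]), 13) [-0.1402 -0.1201]
(228, 220, 40) [-0.139  -0.0968] (229, 220, 37) [-0.1375 -0.0934] (226, 221, 38) [-0.1378 -0.105 ]
```

{"fn": "step_arm", "kwargs": {"fingers": [1,1,1,1,1,1], "travel": [[-0.25,-0.05,-0.15],[0,0,0],[0,0,0],[0,0,0],[0,0,0],[0,0,0]], "dr": [[0,0,0],[0,0,0],[0,0,0],[0,0,0],[0,0,0],[0,0,0]]}}

```text
t: 11.55
eef_pos: [0.5347, -0.1502, 0.0893]
orientation: [1.981, 2.431, 0.005]
ft_force: [7.6, 0.4, -6.7]
opening: 0.016
grip_force: 40.2
```

```bash
python3 m.py s12.png
python3 - <<'E'
from g import *
s_=cv2.imread('pics/s12.png')
cv2.imwrite('pics/c12.png',np.hstack([cv2.resize(s_[206:236,206:236],(400,400),interpolation=cv2.INTER_CUBIC),cv2.resize(s_[210:290,190:270],(400,400),interpolation=cv2.INTER_CUBIC)]))
E
```

```text
11.6 [-0.137 -0.074  0.089] [ 8.4154673  -0.38542418 -6.32077755] 0.015133573635588005 40.19175336230546
caps (array([216.10472973, 265.79054054]), 40)
mark (array([221.86093418, 221.57537155]), 13) [-0.1403 -0.12  ]
(228, 219, 29) [-0.1433 -0.0952] (227, 220, 45) [-0.1406 -0.1001] (228, 220, 30) [-0.139  -0.0968] (229, 220, 32) [-0.1375 -0.0934] (226, 221, 28) [-0.1378 -0.105 ]
```

View pics/c12.png

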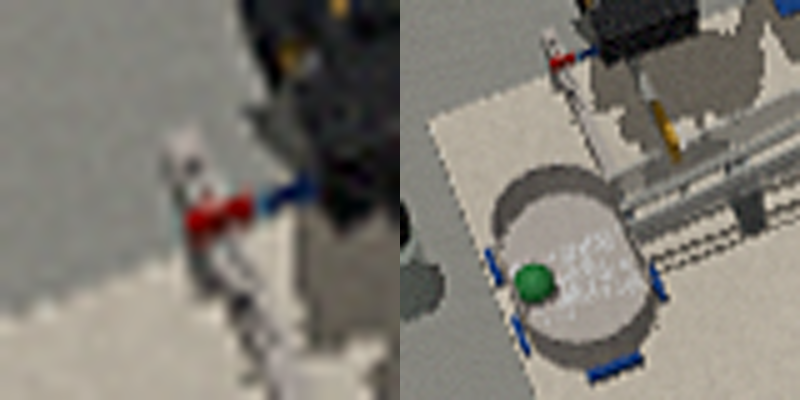

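The capsule lies in the tin at crop (535,283), and the pointer at (285,196) is about level with the mark at (220,217). My estimates put the handle about 1 mm short, so I nudge it and check with the top camera.

{"fn": "step_arm", "kwargs": {"fingers": [1,1,1,1,1,1], "travel": [[-0.1,-0.02,-0.1],[0,0,0],[0,0,0],[0,0,0],[0,0,0],[0,0,0]], "dr": [[0,0,0],[0,0,0],[0,0,0],[0,0,0],[0,0,0],[0,0,0]]}}

```text
t: 12.2
eef_pos: [0.5345, -0.1503, 0.0892]
orientation: [1.981, 2.43, 0.007]
ft_force: [7.6, 1.8, -3.0]
opening: 0.0154
grip_force: 40.2
```

```bash
python3 m.py s13.png
python3 - <<'E'
from g import *
t,_=save('top','t13.png');t=t.astype(int)
def inv(nm,u,z): return least_squares(lambda m:proj(nm,fr(p,(m[0],m[1],z)))-u,[-.1,-.115]).x.round(4)
print()
for f,z in((red,.086),(blue,.084)):
    for v in range(200,222):
        for u in range(322,350):
            q=f(*t[v,u])
            if q>22: print((u,v,int(q)),inv('top',np.array([u,v]),z),end=' ')
    print()
s0=[cv2.imread(f'pics/{n}.png')[:,:,::-1].astype(int) for n in('s9','s10','s11','s12','s13')]
# shift of gate plate (yellow) as a second gauge
yel=lambda r,g,b:np.minimum(r,g)-b-20
print([cent(i,yel,(236,228,256,252)) for i in s0])
E
```

```text
12.25 [-0.137 -0.074  0.089] [ 7.89673799  1.58060887 -2.88863695] 0.01568139998897537 40.207307094242424
caps (array([216.12537313, 265.70049751]), 38)
mark (array([221.85684211, 221.58105263]), 13) [-0.1403 -0.1201]
(228, 219, 25) [-0.1433 -0.0952] (227, 220, 39) [-0.1406 -0.1001] (228, 220, 25) [-0.139  -0.0968] (229, 220, 34) [-0.1375 -0.0934] (226, 221, 26) [-0.1378 -0.105 ] 


[(array([247.81797753, 244.74831461]), 8), (array([244.4453125, 238.125    ]), 7), (array([243.58202247, 236.29438202]), 8), (array([243.43958869, 236.12339332]), 7), (array([243.36676218, 235.86819484]), 6)]
```

{"fn": "step_arm", "kwargs": {"fingers": [1,1,1,1,1,1], "travel": [[-0.12,-0.02,0],[0,0,0],[0,0,0],[0,0,0],[0,0,0],[0,0,0]], "dr": [[0,0,0],[0,0,0],[0,0,0],[0,0,0],[0,0,0],[0,0,0]]}}

```text
t: 12.9
eef_pos: [0.5334, -0.1505, 0.0893]
orientation: [1.981, 2.43, 0.007]
ft_force: [8.2, 2.4, -3.2]
opening: 0.0155
grip_force: 40.2
```

```bash
python3 m.py s14.png
```

```text
12.95 [-0.138 -0.074  0.089] [ 7.95834224  1.52866585 -2.92506345] 0.015762787537706182 40.210598499979824
caps (array([216.11665843, 265.70390509]), 38)
mark (array([221.85458377, 221.5890411 ]), 13) [-0.1402 -0.1201]
(225, 220, 24) [-0.1436 -0.1068] (226, 220, 44) [-0.1421 -0.1035] (227, 220, 30) [-0.1406 -0.1001] (228, 220, 26) [-0.139  -0.0968] (225, 221, 23) [-0.1394 -0.1084]
```

```bash
python3 -c "
from rig import *
print(finish_job())"
```

```text
the job is handed in; nothing more can be done
None
```

I handed the job in at about 13 s: the pedal was pressed to its stop and came back up, the capsule rolled into the silver tin, and the gripper is still holding the handle with the pointer within about 1 mm of the red mark.

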